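Clear the wrapping drawer and pull it open in a chocolate shop

TASK

A customer's chocolate box is to be wrapped, but it stands in front of the counter display's wide middle drawer, where the ribbons are. First slide the box along the counter, without lifting it, onto the middle of the dark rubber mat and square with it; then pull the middle drawer fully open by its handle and let go. Do not run the drawer into the box, leave the other two drawers shut and leave everything else on the counter and the display where it is.

Things in the scene. Friction and masses are not known exactly. Their poses are not given: they have to be found in the camera images.
- gift_box: Flat, closed, dark brown chocolate box, rigid, with a small gold emblem on the lid: 150 (x) x 110 (y) x 45 mm high, 0.3 to 0.6 kg, too wide to be grasped. Lies loose on the counter in front of the middle drawer, in the drawer's way, its long (x) axis roughly square to the display's front. Origin: centre of its underside; x along the 150 mm side, y along the 110 mm side, z up.
- mat: Thin dark grey rubber wrapping mat, 240 (x) x 190 (y) mm, flush with the counter (things slide on to it without a step), to the left or to the right of the box; the glass bowl stands on the other side. Origin: its centre, on the counter; x along its 240 mm side. The box belongs in its middle with the long sides parallel.
- display: Fixed counter display: white base 260 (x) x 518 (y) x 104 mm high, three drawers in its front (plane x = 0, facing the robot); over it on pillars a glass shelf, underside 184 mm above the counter, overhanging the fronts by 23 mm: at a shut drawer a tool pointing straight down fouls it, one leaning back 30 to 45 deg clears. Origin: middle of the front's foot, on the counter; x to the back, y left.
- middle_handle (a point): Steel bar handle of the wide middle drawer: a round bar 10 mm thick and 128 mm long (along y) (middle_handle_bar) on two posts (_post_a, _post_b) 6 mm from its ends; 37 mm clear between bar and drawer front. Origin: middle of the bar, 75 mm above the counter; moves with the drawer. Its x axis points into the display, y along the bar, z up.
- middle_drawer (a joint): Opening of the wide middle drawer (front 256 mm wide x 93 mm high, 5 to 98 mm above the counter), m: 0 shut, stop at 0.17. It opens along the display's -x, towards the robot, needs some 3 N and stays where it is left; it may start up to 12 mm ajar.
- left_drawer (a joint): Opening of the narrow left drawer (front 124 mm wide, same kind of handle, 64 mm long), m, 0 shut; to be left shut.
- right_drawer (a joint): Opening of the narrow right drawer (front 124 mm wide, same kind of handle, 64 mm long), m, 0 shut; to be left shut.
- bowl: Bystander: glass bowl of blue foil-wrapped chocolates, 176 mm across, 80 mm high, on the side of the box away from the mat. Origin: centre of its underside.
- ribbon_roll: Bystander: roll of red ribbon lying flat, 72 mm across, 39 mm high, on the left between the robot and the mat or bowl. Origin: centre of its underside.
- card_terminal: Bystander: black card terminal lying flat, 160 x 75 x 33 mm, on the right between the robot and the mat or bowl. Origin: centre of its underside.
- tape_dispenser: Bystander: black desk tape dispenser, 140 x 55 x 81 mm, beside the left end of the display. Origin: centre of its underside.
- scoop: Bystander: steel sweet scoop, 173 mm long, 34 mm high, on the right of the counter. Origin: on the counter, in the blade's rear half.
- egg_carton_left: Bystander: carton with a golden foil egg, 85 x 90 x 85 mm, loose on the left of the glass shelf. Origin: centre of its underside.
- egg_carton_right: Bystander: the same, on the right of the glass shelf.
There are look-alikes about, which are no part of the job. What is shaped like the gift_box but red is not meant.

How it is judged (in metres and radians):
On the way, in this order (a step that is already met when the one before it is completed fails the run):
1. the box lies on the mat: centres within 30 mm, sides parallel within 0.2 rad (horizontal distance between gift_box and mat below 0.03 m and angle between the x axis of gift_box and the x axis of mat, either way round below 0.2 rad and angle between gift_box's own z axis and vertical below 0.05 rad), for 0.2 s.
2. the middle drawer is drawn past 60 mm by the fingers on its handle (value of joint middle_drawer above 0.06 m and (contact force between the fingers and middle_handle_bar above 0.3 N or contact force between the fingers and middle_handle_post_a above 0.3 N or contact force between the fingers and middle_handle_post_b above 0.3 N)), for 0.05 s.
At the end, for the whole second after the job is handed in: The box lies flat and still on the mat, its centre within 30 mm of the mat's and its long side within 0.2 rad of the mat's; the middle drawer stands open by more than 150 of its 170 mm and is at rest; the other drawers are open by less than 15 mm; every bystander is within 30 mm of where it was (all of step 1 and value of joint middle_drawer above 0.15 m and linear speed of gift_box below 0.01 m/s and velocity of joint middle_drawer below 0.01 m/s and value of joint each of left_drawer, right_drawer below 0.015 m and distance of each of bowl, ribbon_roll, card_terminal, tape_dispenser, scoop, egg_carton_left, egg_carton_right from where it was at the start of the episode below 0.03 m); the robot touches nothing.
It fails at once if the box is lifted or tipped (height (world z) of gift_box above 0.015 m or angle between gift_box's own z axis and vertical above 0.15 rad).
It fails at once if the drawer or another part of the display is run into the box (contact force between display and gift_box above 2 N).
It fails at once if a side drawer is pulled open by 15 mm or more (value of joint any of left_drawer, right_drawer above 0.015 m).
It fails at once if a bystander is shifted by 30 mm or more (distance of any of bowl, ribbon_roll, card_terminal, tape_dispenser, scoop, egg_carton_left, egg_carton_right from where it was at the start of the episode above 0.03 m).
It also fails if it takes over 48 s, if anything falls off the work surface, if the arm or the gripper's body presses on something with over 40 N, if the wrist force passes 120 N, or if a joint passes its speed limit or range.

ROBOT

A 6-joint arm with a two-finger parallel gripper is mounted at the origin on the work surface. World frame = base frame: x ahead of the robot, y to its left, z up, the work surface at z = 0. Lengths are in m, angles in degrees, forces in N, time in s.
With the tool pointing down it reaches from about 0.4 to 0.825 m from the base axis. Payload 7 kg.
Tool frame: the origin (TCP) lies between the finger pads, 19 mm behind the fingertips; this is the grasp point; z points along the fingers, y is the line along which they close (so a half turn about z gives the same grasp; the last joint's range is limited). The gripper opens to 88 mm and grips with 3 to 60 N. Pads are 19 mm wide; open, the fingers measure 130 mm over their backs; the gripper's body (78 mm by 193 mm) begins 47 mm behind the grasp point.
Start: joints at [85.033, 20.546, 0.682, 0, -70.136, -16.507], TCP at [0.247, 0.628, 0.245] pointing down, gripper open.
Joint ranges: [-176.03, 176.03], [-82.01, 121.73], [-58.28, 71.71], [-173.87, 95.51], [-174.79, -0.11], [-173.66, 173.66]. Speed limits (degrees/s): [136.94, 136.94, 172.46, 180, 180, 180].

INTERFACE

Orientations are given as [roll, pitch, yaw] about the fixed x, y, z axes, in that order (R = Rz(yaw) Ry(pitch) Rx(roll)).
In Python, from plant import r gives the robot as it stands.
- The arm moves only by the tool carry_out, never from a script. Its argument "targets" is a list of rows, each a list of 6 numbers: the shift along the tool's x, y, z scaled (see below), then the turn, a rotation vector about the tool's x, y, z scaled (see below). A call has 1 to 5 rows; each row shifts and turns the commanded pose from where the row before left it, along the tool's axes as they then stand; what a row does not reach is not made up. The controller multiplies each number of a shift by 0.5 m and each number of a turn by 60 degrees. A row lasts 1/8 s, in which the tool goes at most 62.5 mm and 10.7 degrees, less where a joint would pass 70% of its speed; a pose out of reach is approached as far as the arm can. A call with a number of a shift or a turn outside -1 to 1 is refused whole. A call with a gripper value outside its range is refused whole. "hand" is the opening, from 0 (shut) to 1 (fully open), set as the call begins (left out, the last holds). The fingers move at their own pace and stop on an object; "squeeze" is the grip in N (left out, the last holds). Time passes only in rows, so rows that do not move let the fingers close. It gives the time, the measured TCP pose, the force, the opening and the grip force at its end, in the units of the state.
- r.get_state(): the state, without advancing time (a new reading comes with each control period).
- r.capture(name): name is "scene" or "top"; returns the picture (384x512x3 uint8, red, green, blue); there is no depth.
- r.camera_info(name): a dict with "K" (3x3 intrinsics, pixels), "eye" and "attitude" of the camera in the world. Camera axes: x right, y down, z forward; pixel columns grow to the right and rows downward; lengths in m; the calibration is good to about 2 mm. A picture is of the moment at which its call begins. camera_info takes no time and is no camera call.
- r.close_job(): hands the job in; it is judged then, once.
The state is a dict: "time_s": time; "joints": joint angles; "qd": joint speeds; "joint_torque": joint torques, N m; "tcp_pos": TCP position; "eef_rot": TCP orientation; "contact_force": force on the tool from outside, world axes, zero at the start; "moment": the same for the moment, N m; "gripper_width": finger opening in m; "gripper_force": force on a finger pad.
Only numpy, scipy, OpenCV 4.12 (cv2) and the standard library are available. Lean on these libraries where they do the work, as an engineer would, in place of code of your own. Each camera call takes 0.05 s, during which the arm holds its last target. There are 200 camera calls.

## Working session

There is one attempt and no reset: what is moved stays moved. The work goes in short steps, Python scripts to look and compute and a tool call to move; the robot and the scene stay as the last step left them, time stands still between calls to the robot, and variables do not carry over. Pictures are saved under pics/ and viewed, at most 10 in all, crops included, and the job is handed in when it is done.

Besides the shell and the picture viewer there is one more tool, called after "Call:" as name([rows], argument=value, ...), one row to a line, values as JSON. carry_out: Moves the arm, as the interface text tells. Its arguments: {"type":"object","properties":{"targets":{"type":"array","items":{"type":"array","items":{"type":"number","minimum":-1,"maximum":1}}},"hand":{"type":"number"},"squeeze":{"type":"number"}},"required":["targets"]}

```bash
mkdir -p pics; python3 - <<'E'
from plant import r
import cv2
for n in("top","scene"):
    im=r.capture(n); cv2.imwrite(f"pics/{n}0.png",im[:,:,::-1])
    print(r.camera_info(n))
print(r.get_state())
E
```

```text
{'K': array([[382.47744199,   0.        , 255.58041696],
       [  0.        , 382.47744199, 194.08761214],
       [  0.        ,   0.        ,   1.        ]]), 'eye': array([ 0.45715465, -0.04685575,  1.22152108]), 'attitude': array([-176.37861586,   -1.32339898,  -91.11073693])}
{'K': array([[359.22717198,   0.        , 252.46801839],
       [  0.        , 359.22717198, 194.21059367],
       [  0.        ,   0.        ,   1.        ]]), 'eye': array([ 1.28537328, -0.3260309 ,  1.01402426]), 'attitude': array([-138.07714035,    0.24819658,   69.00821365])}
{'time_s': 0.1, 'joints': array([ 8.50328468e+01,  2.05879768e+01,  6.40344183e-01, -1.82144034e-02,
       -7.01359515e+01, -1.65065787e+01]), 'qd': array([ 0.05355743, -0.08257375,  0.20228315,  0.01254419,  0.05822315,
        0.00935632]), 'joint_torque': array([-2.18581285e-03, -5.84163201e+01,  2.93749791e+01,  7.01555282e+00,
        1.01801095e-02, -4.25611256e-05]), 'tcp_pos': array([0.24697485, 0.62776448, 0.2445176 ]), 'eef_rot': array([ 1.79914995e+02, -7.33261534e-03, -2.14799281e+01]), 'contact_force': array([-0.15242629, -0.34365544, -1.04207862]), 'moment': array([ 0.05774996, -0.02364204, -0.00989189]), 'gripper_force': 0.0, 'gripper_width': 0.08759770708772822}
```

View pics/top0.png

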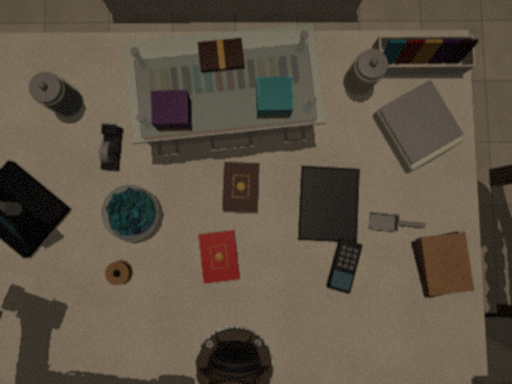

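View pics/scene0.png

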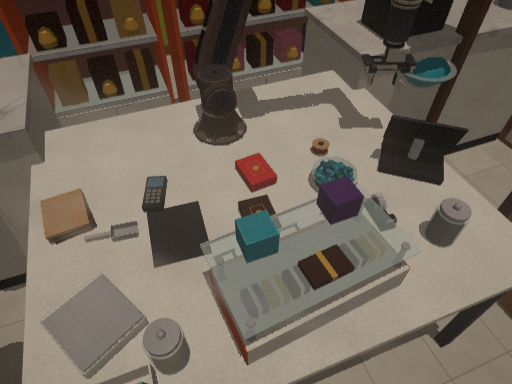

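The candidates for the box in the top view:
- Brown box with gold emblem at (241,187), lying in front of the drawers. This matches the description.
- Red box at (219,256), which is the look-alike.
- Brown box with gold band at (221,55), on the shelf.
- Brown box at (443,265).

For the mat, the dark sheet at (329,203) fits. The black device at (20,208) is not it. The bowl is at (131,213), the roll at (118,272), the terminal at (344,265) and the scoop at (395,222). I'll check the choice in a close crop.

```bash
cat > h.py <<'E'
from plant import r
import cv2, numpy as np
from scipy.spatial.transform import Rotation as Ro
def cam(n):
    c=r.camera_info(n); return c["K"],c["eye"],Ro.from_euler('xyz',c["attitude"],degrees=True).as_matrix()
def world(n,px,z):
    K,e,R=cam(n); px=np.atleast_2d(px).astype(float)
    d=(R@np.linalg.inv(K)@np.c_[px,np.ones(len(px))].T).T
    return e+d*((z-e[2])/d[:,2])[:,None]
def pix(n,P):
    K,e,R=cam(n); q=(K@R.T@(np.atleast_2d(P)-e).T).T
    return q[:,:2]/q[:,2:]
E
python3 - <<'E'
from h import *
im=cv2.imread("pics/top0.png")
c=cv2.resize(im[105:275,90:380],None,fx=2.7,fy=2.7,interpolation=cv2.INTER_CUBIC)
c=cv2.convertScaleAbs(c,alpha=1.8)
cv2.imwrite("pics/crop1.png",c)
for p in [(241,187),(329,203),(280,180)]: print(p,im[p[1],p[0]])
E
```

```text
(241, 187) [ 54  95 124]
(329, 203) [24 27 34]
(280, 180) [ 89 111 122]
```

View pics/crop1.png

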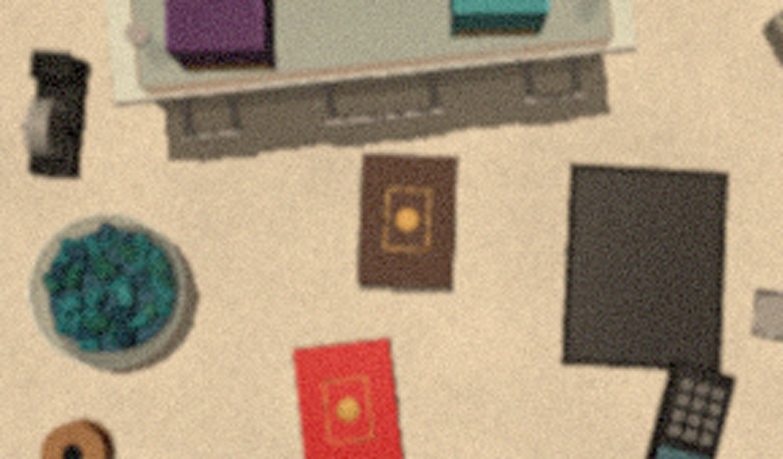

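The crop confirms it: the brown box with the gold emblem is at crop (408,222), the mat at (645,266), and the middle handle bar runs from about (327,123) to (440,111). Next I'll measure these.

```bash
cat >> h.py <<'E'
def rect(mask):
    cs,_=cv2.findContours(mask,cv2.RETR_EXTERNAL,cv2.CHAIN_APPROX_NONE)
    return max(cs,key=cv2.contourArea)[:,0,:]
def fit(n,mask,z):
    P=world(n,rect(mask),z)[:,:2].astype(np.float32)*1000
    (c,s,a)=cv2.minAreaRect(P)
    if s[0]<s[1]: a-=90
    a=(a+90)%180-90
    return np.array(c)/1000,s,a
E
python3 - <<'E'
from h import *
im=cv2.GaussianBlur(cv2.imread("pics/top0.png"),(3,3),0)
g=im.max(2)
def roi(m,x0,x1,y0,y1):
    o=np.zeros_like(m); o[y0:y1,x0:x1]=m[y0:y1,x0:x1]; return o
m=(g<75).astype(np.uint8)
print("mat",fit("top",roi(m,290,365,155,242),0))
b=(im[:,:,2]<85).astype(np.uint8)
print("box",fit("top",roi(b,215,265,161,220),0.045))
cr=lambda p:np.array(p)/2.7+np.array([90,105])-0.3
print("mat hand",world("top",cr([(570,165),(728,173),(720,368),(563,363)]),0)[:,:2].round(3).tolist())
print("box hand",world("top",cr([(363,155),(458,157),(452,290),(359,287)]),.045)[:,:2].round(3).tolist())
print("bar",world("top",cr([(327,124),(440,111)]),.08).round(3).tolist())
print("sidebars",world("top",cr([(187,136),(238,133),(527,101),(580,96)]),.08).round(3).tolist())
print("shelf front edge",world("top",cr([(115,103),(635,47)]),.19).round(3).tolist())
print("terminal top",world("top",cr([(672,368),(735,377),(648,450)]),.033).round(3).tolist())
print("bowl rim",world("top",cr([(30,290),(190,285)]),.08).round(3).tolist())
print("scoop",world("top",[(368,213),(368,230),(425,225)],.02).round(3).tolist())
print("red",world("top",cr([(293,350),(390,340),(400,455)]),.045).round(3).tolist())
E
```

```text
mat (array([ 0.49921948, -0.31018689]), (189.1216278076172, 238.2035369873047), -4.25653076171875)
box (array([ 0.55411829, -0.02937976]), (108.00727844238281, 154.65504455566406), -1.133636474609375)
mat hand [[0.623, -0.224], [0.61, -0.414], [0.378, -0.396], [0.388, -0.21]]
box hand [[0.632, 0.02], [0.628, -0.089], [0.476, -0.079], [0.481, 0.027]]
bar [[0.662, 0.057, 0.08], [0.675, -0.069, 0.08]]
sidebars [[0.651, 0.212, 0.08], [0.654, 0.156, 0.08], [0.685, -0.166, 0.08], [0.689, -0.226, 0.08]]
shelf front edge [[0.667, 0.259, 0.19], [0.717, -0.266, 0.19]]
terminal top [[0.381, -0.331, 0.033], [0.369, -0.403, 0.033], [0.289, -0.3, 0.033]]
bowl rim [[0.484, 0.384, 0.08], [0.486, 0.21, 0.08]]
scoop [[0.466, -0.43, 0.02], [0.413, -0.428, 0.02], [0.425, -0.61, 0.02]]
red [[0.411, 0.102, 0.045], [0.42, -0.008, 0.045], [0.291, -0.017, 0.045]]
```

```bash
cat >> h.py <<'E'
def pose():
    s=r.get_state(); return s["tcp_pos"],Ro.from_euler('xyz',s["eef_rot"],degrees=True)
def plan(p,R,n,start=None):
    """n equal rows from the present pose; returns end pose"""
    p0,R0=start or pose(); p=np.array(p,float)
    w=(R0.inv()*R).as_rotvec()/n
    Rk=R0; rows=[]
    for k in range(n):
        d=Rk.inv().apply((p-p0)/n)
        rows.append(np.r_[d/.5,np.degrees(w)/60].round(3)); Rk=Rk*Ro.from_rotvec(w)
    print("per row mm",(np.linalg.norm(p-p0)/n*1000).round(1),"deg",np.degrees(np.linalg.norm(w)).round(1))
    for x in rows: print(x.tolist())
    return p,R
def down(yaw): return Ro.from_euler('xyz',[180,0,yaw],degrees=True)
E
python3 - <<'E'
from h import *
a=plan([.54,.065,.2],down(-92.5),10+1)
E
```

```text
per row mm 57.8 deg 6.5
[0.087, 0.076, 0.008, 0.0, -0.0, 0.108]
[0.095, 0.065, 0.008, 0.0, -0.0, 0.108]
[0.102, 0.054, 0.008, 0.0, -0.0, 0.108]
[0.107, 0.043, 0.008, 0.0, -0.0, 0.108]
[0.111, 0.03, 0.008, 0.0, -0.0, 0.108]
[0.114, 0.018, 0.008, 0.0, -0.0, 0.108]
[0.115, 0.005, 0.008, 0.0, -0.0, 0.108]
[0.115, -0.008, 0.008, 0.0, -0.0, 0.108]
[0.113, -0.021, 0.008, 0.0, -0.0, 0.108]
[0.11, -0.034, 0.008, 0.0, -0.0, 0.108]
[0.106, -0.046, 0.008, 0.0, -0.0, 0.108]
```

Call:
carry_out([
  [0.087, 0.076, 0.008, 0, 0, 0.108],
  [0.095, 0.065, 0.008, 0, 0, 0.108],
  [0.102, 0.054, 0.008, 0, 0, 0.108],
  [0.107, 0.043, 0.008, 0, 0, 0.108],
  [0.111, 0.03, 0.008, 0, 0, 0.108],
], hand=1)

```text
time_s: 0.72
tcp_pos: [0.3805, 0.3706, 0.2251]
eef_rot: [180.0, -0.0, -54.1]
contact_force: [1.2, 0.7, 1.5]
gripper_width: 0.0878
gripper_force: 0.0
```

Call:
carry_out([
  [0.114, 0.018, 0.008, 0, 0, 0.108],
  [0.115, 0.005, 0.008, 0, 0, 0.108],
  [0.115, -0.008, 0.008, 0, 0, 0.108],
  [0.113, -0.021, 0.008, 0, 0, 0.108],
  [0.11, -0.034, 0.008, 0, 0, 0.108],
])

```text
time_s: 1.35
tcp_pos: [0.5122, 0.1146, 0.2052]
eef_rot: [-180.0, 0.0, -86.5]
contact_force: [1.1, 0.8, 0.7]
gripper_width: 0.0873
gripper_force: 0.0
```

Call:
carry_out([
  [0.106, -0.046, 0.008, 0, 0, 0.108],
  [0, 0, 0, 0, 0, 0],
  [0, 0, 0, 0, 0, 0],
])

```text
time_s: 1.72
tcp_pos: [0.5379, 0.0646, 0.201]
eef_rot: [180.0, -0.0, -92.8]
contact_force: [-0.1, 0.1, 0.4]
gripper_width: 0.0874
gripper_force: 0.0
```

```bash
python3 - <<'E'
from h import *
a=plan([.54,.065,.026],down(-92.5),4)
E
```

```text
per row mm 43.7 deg 0.1
[-0.0, -0.001, 0.087, 0.0, -0.0, -0.001]
[-0.0, -0.001, 0.087, 0.0, -0.0, -0.001]
[-0.0, -0.001, 0.087, 0.0, -0.0, -0.001]
[-0.0, -0.001, 0.087, 0.0, -0.0, -0.001]
```

Call:
carry_out([
  [0, -0.001, 0.087, 0, 0, 0],
  [0, -0.001, 0.087, 0, 0, 0],
  [0, -0.001, 0.087, 0, 0, 0],
  [0, -0.001, 0.087, 0, 0, 0],
  [0, 0, 0, 0, 0, 0],
])

```text
time_s: 2.35
tcp_pos: [0.5376, 0.0652, 0.0249]
eef_rot: [179.7, -0.2, -92.6]
contact_force: [-0.4, 0.1, -0.4]
gripper_width: 0.0875
gripper_force: 0.0
```

Call:
carry_out([
  [0.03, 0, 0, 0, 0, 0],
  [0.02, 0, 0, 0, 0, 0],
  [0.02, 0, 0, 0, 0, 0],
  [0.03, 0.005, 0, 0, 0, 0.001],
  [0.04, 0.006, 0, 0, 0, 0.002],
])

```text
time_s: 2.98
tcp_pos: [0.5316, -0.0056, 0.0279]
eef_rot: [-179.9, 0.0, -92.9]
contact_force: [0.4, 2.3, 2.2]
gripper_width: 0.0877
gripper_force: 1.2
```

Call:
carry_out([
  [0.04, 0.006, 0, 0, 0, 0.002],
  [0.04, 0.006, 0, 0, 0, 0.002],
  [0.04, 0.006, 0, 0, 0, 0.002],
  [0.04, 0.006, 0, 0, 0, 0.002],
  [0.04, 0.006, 0, 0, 0, 0.002],
])

```text
time_s: 3.6
tcp_pos: [0.5102, -0.1052, 0.0273]
eef_rot: [180.0, -0.0, -93.6]
contact_force: [0.7, 1.8, 2.7]
gripper_width: 0.0876
gripper_force: 1.3
```

```bash
python3 - <<'E'
from h import *
im=r.capture("scene"); t=r.capture("top")
cv2.imwrite("pics/mid.png",cv2.convertScaleAbs(np.hstack([t[100:300,150:400],im[100:300,80:330]])[:,:,::-1],alpha=1.7))
print(pose()[0],r.get_state()["contact_force"])
E
```

```text
[ 0.5091437  -0.10599062  0.02692959] [ 0.14573384 -0.51628621 -0.76432972]
```

View pics/mid.png

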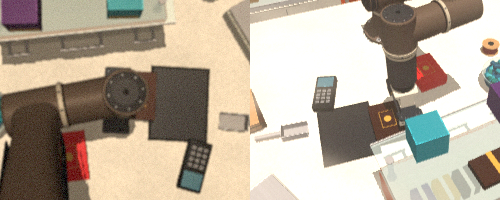

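The box at about (388,118) in the right half is being pushed square onto the mat. I'll carry on pushing.

Call:
carry_out([
  [0.03, 0.005, 0, 0, 0, 0.002],
  [0.04, 0.005, 0, 0, 0, 0.002],
  [0.04, 0.005, 0, 0, 0, 0.002],
  [0.04, 0.005, 0, 0, 0, 0.002],
  [0.04, 0.005, 0, 0, 0, 0.002],
])

```text
time_s: 4.32
tcp_pos: [0.4914, -0.1985, 0.0271]
eef_rot: [180.0, 0.0, -94.1]
contact_force: [0.4, 1.2, 1.4]
gripper_width: 0.0879
gripper_force: 0.9
```

Call:
carry_out([
  [0.03, 0.004, 0, 0, 0, 0],
  [0.02, 0.004, 0, 0, 0, 0],
  [0.016, 0.002, 0, 0, 0, 0],
  [0, 0, 0, 0, 0, 0],
])

```text
time_s: 4.82
tcp_pos: [0.4844, -0.2307, 0.0273]
eef_rot: [180.0, -0.0, -94.2]
contact_force: [0.3, -0.2, 1.2]
gripper_width: 0.0873
gripper_force: 0.0
```

Call:
carry_out([
  [-0.06, 0, 0, 0, 0, 0],
  [-0.12, 0, 0, 0, 0, 0],
  [-0.12, 0, -0.06, 0, 0, 0],
  [-0.06, 0, -0.12, 0, 0, 0],
  [0, 0, -0.1, 0, 0, 0],
])

```text
time_s: 5.45
tcp_pos: [0.4974, -0.0546, 0.1632]
eef_rot: [-180.0, -0.0, -93.9]
contact_force: [1.7, -0.6, -0.1]
gripper_width: 0.0877
gripper_force: 0.0
```

```bash
python3 - <<'E'
from h import *
t=r.capture("top")
c=cv2.resize(t[110:310,170:400],None,fx=2.6,fy=2.6,interpolation=cv2.INTER_CUBIC)
cv2.imwrite("pics/after.png",cv2.convertScaleAbs(c[:,:,::-1],alpha=1.9))
cv2.imwrite("pics/top1.png",t[:,:,::-1])
print(r.get_state()["tcp_pos"])
E
```

```text
[ 0.50061178 -0.05520686  0.16989271]
```

View pics/after.png

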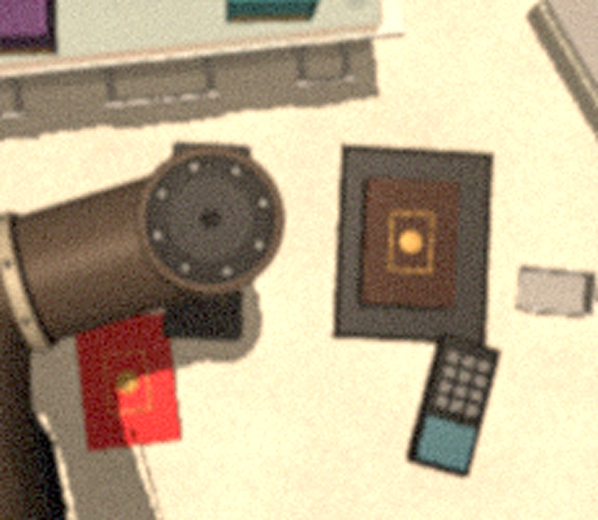

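```bash
python3 - <<'E'
from h import *
cr=lambda p:np.array(p)/2.6+np.array([170,110])-0.3
b=world("top",cr([(364,177),(460,182),(455,307),(361,303)]),.045)[:,:2]
m=world("top",cr([(343,146),(493,153),(486,341),(334,336)]),0)[:,:2]
for q in(b,m):
    v=(q[0]-q[3])+(q[1]-q[2]); print(q.mean(0).round(4),np.degrees(np.arctan2(v[1],v[0])).round(1), np.linalg.norm(q[0]-q[3]),np.linalg.norm(q[0]-q[1]))
print("bar",world("top",cr([(107,103),(216,94)]),.08).round(4).tolist())
print("side",world("top",cr([(297,84),(350,79)]),.08).round(4).tolist())
print("shelf",world("top",cr([(0,72),(403,35)]),.188).round(4).tolist())
E
```

```text
[ 0.5002 -0.2971] -3.6 0.14988807622475053 0.115237435776685
[ 0.5    -0.3117] -4.2 0.2347415738251135 0.18731612917235435
bar [[0.6661, 0.0572, 0.08], [0.6747, -0.069, 0.08]]
side [[0.6851, -0.1634, 0.08], [0.69, -0.2253, 0.08]]
shelf [[0.6808, 0.1586, 0.188], [0.7142, -0.266, 0.188]]
```

The box is at (411,242) in the crop, square with the mat but about 14 mm short of its middle. I'll nudge it further.

```bash
python3 - <<'E'
from h import *
a=plan([.489,-.12,.06],down(-94.2),3)
a=plan([.486,-.2,.027],down(-94.2),3,a)
a=plan([.484,-.2445,.027],down(-94.2),5,a)
E
```

```text
per row mm 42.7 deg 0.2
[0.044, 0.006, 0.073, -0.003, 0.0, 0.002]
[0.044, 0.005, 0.073, -0.003, 0.0, 0.002]
[0.044, 0.005, 0.073, -0.003, 0.0, 0.002]
per row mm 28.9 deg 0.0
[0.053, -0.002, 0.022, 0.0, 0.0, 0.0]
[0.053, -0.002, 0.022, 0.0, 0.0, 0.0]
[0.053, -0.002, 0.022, 0.0, 0.0, 0.0]
per row mm 8.9 deg 0.0
[0.018, -0.001, -0.0, 0.0, 0.0, 0.0]
[0.018, -0.001, -0.0, 0.0, 0.0, 0.0]
[0.018, -0.001, -0.0, 0.0, 0.0, 0.0]
[0.018, -0.001, -0.0, 0.0, 0.0, 0.0]
[0.018, -0.001, -0.0, 0.0, 0.0, 0.0]
```

Call:
carry_out([
  [0.044, 0.006, 0.073, 0, 0, 0.002],
  [0.044, 0.005, 0.073, 0, 0, 0.002],
  [0.044, 0.005, 0.073, 0, 0, 0.002],
  [0.053, -0.002, 0.022, 0, 0, 0],
  [0.053, -0.002, 0.022, 0, 0, 0],
])

```text
time_s: 6.12
tcp_pos: [0.4819, -0.1756, 0.029]
eef_rot: [180.0, -0.0, -94.4]
contact_force: [0.4, -0.1, 0.5]
gripper_width: 0.0873
gripper_force: 0.0
```

Call:
carry_out([
  [0.053, -0.002, 0.022, 0, 0, 0],
  [0.018, -0.001, 0, 0, 0, 0],
  [0.018, -0.001, 0, 0, 0, 0],
  [0.018, -0.001, 0, 0, 0, 0],
  [0.018, -0.001, 0, 0, 0, 0],
])

```text
time_s: 6.75
tcp_pos: [0.4807, -0.2375, 0.0191]
eef_rot: [-180.0, 0.0, -94.5]
contact_force: [-0.3, 6.1, 7.1]
gripper_width: 0.0876
gripper_force: 3.8
```

Call:
carry_out([
  [0.018, -0.001, 0, 0, 0, 0],
  [0, 0, 0, 0, 0, 0],
])

```text
time_s: 7.0
tcp_pos: [0.4805, -0.2471, 0.0191]
eef_rot: [-180.0, -0.0, -94.5]
contact_force: [0.1, -1.4, 3.3]
gripper_width: 0.0875
gripper_force: 2.1
```

Call:
carry_out([
  [-0.04, 0, 0, 0, 0, 0],
  [-0.1, 0, -0.04, 0, 0, 0],
  [-0.1, 0, -0.1, 0, 0, 0],
  [-0.05, 0, -0.12, 0, 0, 0],
  [0, 0, -0.08, 0, 0, 0],
], hand=0)

```text
time_s: 7.62
tcp_pos: [0.4915, -0.1072, 0.1832]
eef_rot: [-179.9, 0.0, -94.3]
contact_force: [0.1, 0.7, -1.0]
gripper_width: 0.0432
gripper_force: 0.0
```

```bash
cat >> h.py <<'E'
def hook(flip,th=35,psi=4.7): return Ro.from_euler('xyz',[180,-th,psi],degrees=True)*Ro.from_euler('z',180*flip,degrees=True)
E
python3 - <<'E'
from h import *
s=r.get_state();print(s["joints"].round(1),s["tcp_pos"],s["gripper_width"])
for f in(0,1):
    a=plan([.58,-.013,.22],hook(f),11)
a=plan([.648,-.0079,.137],hook(1),4,a)
E
```

```text
[ 10.1   7.2 -25.9   0.  -56.8 -14.5] [ 0.49147814 -0.10716651  0.18320758] 0.04318607224517984
per row mm 12.2 deg 9.4
[-0.018, -0.015, -0.007, 0.045, 0.039, -0.145]
[-0.016, -0.018, -0.007, 0.045, 0.039, -0.145]
[-0.012, -0.02, -0.006, 0.045, 0.039, -0.145]
[-0.009, -0.022, -0.006, 0.045, 0.039, -0.145]
[-0.005, -0.023, -0.005, 0.045, 0.039, -0.145]
[-0.002, -0.024, -0.004, 0.045, 0.039, -0.145]
[0.002, -0.024, -0.003, 0.045, 0.039, -0.145]
[0.006, -0.024, -0.001, 0.045, 0.039, -0.145]
[0.01, -0.022, 0.0, 0.045, 0.039, -0.145]
[0.013, -0.021, 0.002, 0.045, 0.039, -0.145]
[0.016, -0.018, 0.003, 0.045, 0.039, -0.145]
per row mm 12.2 deg 7.9
[-0.018, -0.015, -0.007, 0.037, -0.044, 0.119]
[-0.02, -0.013, -0.005, 0.037, -0.044, 0.119]
[-0.022, -0.01, -0.004, 0.037, -0.044, 0.119]
[-0.023, -0.007, -0.002, 0.037, -0.044, 0.119]
[-0.024, -0.005, -0.001, 0.037, -0.044, 0.119]
[-0.024, -0.002, 0.0, 0.037, -0.044, 0.119]
[-0.024, 0.001, 0.001, 0.037, -0.044, 0.119]
[-0.024, 0.004, 0.002, 0.037, -0.044, 0.119]
[-0.023, 0.008, 0.003, 0.037, -0.044, 0.119]
[-0.022, 0.01, 0.004, 0.037, -0.044, 0.119]
[-0.02, 0.013, 0.004, 0.037, -0.044, 0.119]
per row mm 26.9 deg 0.0
[-0.004, -0.0, 0.054, 0.0, 0.0, 0.0]
[-0.004, -0.0, 0.054, 0.0, 0.0, 0.0]
[-0.004, -0.0, 0.054, 0.0, 0.0, 0.0]
[-0.004, -0.0, 0.054, 0.0, 0.0, 0.0]
```

Call:
carry_out([
  [-0.018, -0.015, -0.007, 0.037, -0.044, 0.119],
  [-0.02, -0.013, -0.005, 0.037, -0.044, 0.119],
  [-0.022, -0.01, -0.004, 0.037, -0.044, 0.119],
  [-0.023, -0.007, -0.002, 0.037, -0.044, 0.119],
  [-0.024, -0.005, -0.001, 0.037, -0.044, 0.119],
])

```text
time_s: 8.25
tcp_pos: [0.5315, -0.0663, 0.1971]
eef_rot: [-173.5, 15.8, -129.8]
contact_force: [-0.1, 0.2, -0.5]
gripper_width: 0.0007
gripper_force: 0.0
```

Call:
carry_out([
  [-0.024, -0.002, 0, 0.037, -0.044, 0.119],
  [-0.024, 0.001, 0.001, 0.037, -0.044, 0.119],
  [-0.024, 0.004, 0.002, 0.037, -0.044, 0.119],
  [-0.023, 0.008, 0.003, 0.037, -0.044, 0.119],
  [-0.022, 0.01, 0.004, 0.037, -0.044, 0.119],
])

```text
time_s: 8.88
tcp_pos: [0.5701, -0.0327, 0.2137]
eef_rot: [-176.5, 31.0, -164.1]
contact_force: [0.9, -1.6, 1.1]
gripper_width: 0.0006
gripper_force: 0.0
```

Call:
carry_out([
  [-0.02, 0.013, 0.004, 0.037, -0.044, 0.119],
  [0, 0, 0, 0, 0, 0],
  [0, 0, 0, 0, 0, 0],
])

```text
time_s: 9.25
tcp_pos: [0.5818, -0.0475, 0.2229]
eef_rot: [-175.6, 32.8, -167.6]
contact_force: [0.1, 0.7, 1.1]
gripper_width: 0.0006
gripper_force: 0.0
```

```bash
python3 - <<'E'
from h import *
s=r.get_state();print(s["joints"].round(1),s["tcp_pos"],s["eef_rot"],s["gripper_width"])
a=plan([.648,-.0079,.137],hook(1),4)
a=plan([.688,-.0046,.080],hook(1),4,a)
E
```

```text
[  15.2   -2.9  -51.    32.7  -11.1 -124.6] [ 0.58184168 -0.04747724  0.22294597] [-175.5707031    32.79848625 -167.58970186] 0.0006005681358013685
per row mm 28.9 deg 1.7
[-0.007, 0.016, 0.055, -0.001, -0.008, 0.027]
[-0.007, 0.017, 0.055, -0.001, -0.008, 0.027]
[-0.006, 0.017, 0.055, -0.001, -0.008, 0.027]
[-0.005, 0.017, 0.055, -0.001, -0.008, 0.027]
per row mm 17.4 deg 0.0
[-0.0, 0.0, 0.035, 0.0, 0.0, 0.0]
[-0.0, 0.0, 0.035, 0.0, 0.0, 0.0]
[-0.0, 0.0, 0.035, 0.0, 0.0, 0.0]
[-0.0, 0.0, 0.035, 0.0, 0.0, 0.0]
```

The wrist is close to its singularity (j5 is near 0). I'll fit a simple kinematic model to the joint readings to choose a hook pose the arm can reach.

```bash
cat > kin.py <<'E'
from h import *
from scipy.optimize import least_squares
D=[([85.0328,20.588,.6403,-.018,-70.136,-16.5066],[.24697,.62776,.2445],[179.915,-.007,-21.48]),
([10.1,7.2,-25.9,0,-56.8,-14.5],[.49148,-.10717,.18321],[-179.9,0,-94.3]),
([15.2,-2.9,-51,32.7,-11.1,-124.6],[.58184,-.04748,.22295],[-175.5707,32.7985,-167.5897])]
E=lambda a,x:Ro.from_euler(a,x,degrees=True)
def fk(q,p):
    x0,h,L1,L2,e,Lt,lat,latw=p
    R1=E('z',q[0]); Re=R1*E('y',q[1]-q[2])
    el=R1.apply([x0,lat,h])+ (R1*E('y',q[1])).apply([0,0,L1])
    w=el+Re.apply([L2,latw,e])
    Rt=Re*E('x',s4*q[3])*E('y',-q[4])
    return w+Rt.apply([Lt,0,0]), Rt*E('x',s6*q[5])
s4=1;s6=1
if __name__=="__main__":
    s=r.get_state(); D[2]=(s["joints"],s["tcp_pos"],s["eef_rot"])
    for s4 in(1,-1):
        f=lambda p:np.r_[np.ravel([(fk(q,p)[0]-t)*1000 for q,t,_ in D]),(p-p00)*5]
        p00=np.array([0,.35,.35,.4,0,.25,-.19,0])
        o=least_squares(f,p00); print(s4,o.x.round(4),o.cost,(o.fun[:9]).round(1))
        for q,t,a in D:
            print("tool dir",fk(q,o.x)[1].apply([1,0,0]).round(3),E('xyz',a).apply([0,0,1]).round(3))
    print(D[2][0])
E
python3 kin.py
```

```text
1 [ 0.1946  0.7465  0.3285  0.4349 -0.2267  0.4533 -0.1998 -0.0098] 1143.1635103363376 [ 17.5  -7.4  -5.3  15.  -15.6   8.5 -15.4  33.2  -3.3]
tool dir [ 0.    -0.001 -1.   ] [-0.    -0.001 -1.   ]
tool dir [ 0.002  0.    -1.   ] [ 0.002 -0.    -1.   ]
tool dir [ 0.49   0.241 -0.838] [ 0.544  0.041 -0.838]
-1 [ 0.1871  0.805   0.317   0.4565 -0.2486  0.4721 -0.1839  0.0061] 692.8132213766979 [-14.4  -3.3  -4.2   6.7  15.4   6.8   2.8 -28.3  -2.6]
tool dir [-0.    -0.001 -1.   ] [-0.    -0.001 -1.   ]
tool dir [ 0.002  0.    -1.   ] [ 0.002 -0.    -1.   ]
tool dir [ 0.544  0.041 -0.838] [ 0.544  0.041 -0.838]
[  15.23646846   -2.89539912  -50.95264477   32.67762187  -11.08038905
 -124.57782845]
```

Call:
carry_out([
  [0, 0, 0, 0, 0.15, 0],
  [0, 0, 0, 0, 0.15, 0],
  [0, 0, 0, 0, 0, 0],
])

```text
time_s: 9.62
tcp_pos: [0.5881, -0.0502, 0.2257]
eef_rot: [-175.7, 16.7, -169.1]
contact_force: [-0.3, 0.4, 0.1]
gripper_width: 0.0004
gripper_force: 0.0
```

```bash
cat > log.py <<'E'
from h import *
import json,os
L=json.load(open("log.json")) if os.path.exists("log.json") else []
s=r.get_state(); L.append([s[k].tolist() for k in("joints","tcp_pos","eef_rot")]); json.dump(L,open("log.json","w")); print(s["joints"].round(1),s["tcp_pos"].round(4),s["eef_rot"].round(1))
E
python3 log.py
```

```text
[  17.9    3.9  -29.7    9.7  -40.6 -104.2] [ 0.5881 -0.0502  0.2257] [-175.7   16.7 -169.1]
```

Call:
carry_out([
  [0, 0, 0, 0.15, 0, 0],
  [0, 0, 0, 0.15, 0, 0],
  [0, 0, 0, 0, 0, 0],
])

```text
time_s: 10.0
tcp_pos: [0.5828, -0.0556, 0.2224]
eef_rot: [-159.8, 16.1, -169.2]
contact_force: [-0.1, -0.5, -0.5]
gripper_width: 0.0006
gripper_force: 0.0
```

```bash
python3 log.py
```

```text
[  24.6    3.7  -42.6   38.6  -39.6 -136.1] [ 0.5828 -0.0556  0.2224] [-159.8   16.1 -169.2]
```

Call:
carry_out([
  [0, 0, -0.08, -0.17, 0, 0],
  [0, 0, 0, -0.17, 0, 0.1],
  [0, 0, 0, -0.15, 0, 0.1],
  [0, 0, 0, 0, 0, 0],
])

```text
time_s: 10.5
tcp_pos: [0.5758, -0.0519, 0.2538]
eef_rot: [170.5, 16.6, 178.0]
contact_force: [0.7, -0.6, 0.3]
gripper_width: 0.0006
gripper_force: 0.0
```

```bash
python3 log.py; cat > fit.py <<'E'
import kin; from kin import *
import json
kin.s4=-1
D=D[:1]+[([15.23646846,-2.89539912,-50.95264477,32.67762187,-11.08038905,-124.57782845],D[2][1],D[2][2])]+[tuple(x) for x in json.load(open("log.json"))]
def fk2(q,p):
    x0,h,L1,L2,e,Lt,lat,l4,b=p
    R1=E('z',q[0]); Re=R1*E('y',q[1]-q[2])
    R4=Re*E('x',-q[3]); Rt=R4*E('y',-q[4])
    return R1.apply([x0,lat,h])+(R1*E('y',q[1])).apply([0,0,L1])+Re.apply([L2,0,e])+R4.apply([0,l4,0])+Rt.apply([Lt,0,b]),Rt*E('x',-q[5])
if __name__=="__main__":
    p00=np.array([0,.35,.35,.4,0,.25,-.1,-.1,0])
    f=lambda p:np.r_[np.ravel([(fk2(q,p)[0]-t)*1000 for q,t,_ in D]),(p-p00)*.3]
    o=least_squares(f,p00); print(o.x.round(4),o.cost,o.fun[:-9].round(1)); np.save("p.npy",o.x)
    for q,t,a in D: print((fk2(q,o.x)[1].inv()*E('xyz',a)).as_rotvec(degrees=True).round(1))
E
python3 fit.py
```

```text
[ 10.2   2.8 -20.3  -7.8 -48.9 -96.7] [ 0.5758 -0.0519  0.2538] [170.5  16.6 178. ]
[ 1.000e-04  1.987e-01  6.016e-01  4.635e-01  0.000e+00  3.592e-01
 -1.000e-04 -1.917e-01  0.000e+00] 0.005451541322809792 [ 0.  0.  0.  0. -0.  0. -0.  0. -0. -0. -0. -0. -0. -0. -0.]
[-69.3  69.3 -69.3]
[-69.3  69.3 -69.3]
[-69.3  69.3 -69.3]
[-69.3  69.3 -69.3]
[-69.3  69.3 -69.3]
```

The model fits exactly. Next I'll solve the IK along the whole hook-and-pull path for several leans.

```bash
cat > ik.py <<'E'
from fit import *
P=np.load("p.npy"); C=Ro.from_rotvec(np.array([-69.282,69.282,-69.282]),degrees=True)
lo=np.array([-176,-82,-58.2,-173.8,-174.7,-.2]);lo[5]=-173.6
hi=np.array([176,121.7,71.7,95.5,-.2,173.6])
def fkt(q): t,R=fk2(q,P); return t,R*C
def ik(t,R,q0):
    f=lambda q:np.r_[(fkt(q)[0]-t)*1000,(fkt(q)[1].inv()*R).as_rotvec(degrees=True)*3]
    o=least_squares(f,np.clip(q0,lo+.1,hi-.1),bounds=(lo,hi),max_nfev=150); return o.x,np.sqrt(2*o.cost)
E
cat > scan.py <<'E'
from ik import *
ex=np.array([np.cos(np.radians(4.7)),np.sin(np.radians(4.7)),0]); ey=np.array([-ex[1],ex[0],0])
bar=np.array([.6705,-.006,.075])
def tcp(th,pull,back,yo,u=.021,tt=.013):
    s,c=np.sin(np.radians(th)),np.cos(np.radians(th)); k=tt-.019-back
    return bar+ex*(u+k*s-pull)+ey*yo+np.array([0,0,-k*c])
if __name__=="__main__":
    q0=r.get_state()["joints"]; print(q0.round(1))
    rng=np.random.default_rng(0)
    for th in(35,30,25):
      for f in(0,1):
        for yo in(-.03,0,.03):
          S={}
          for n in range(14):
            g=q0.copy() if n==0 else np.array([rng.uniform(-30,50),rng.uniform(-20,60),rng.uniform(-58,40),rng.uniform(-170,95),rng.uniform(-120,-5),rng.uniform(-170,170)])
            q,e=ik(tcp(th,0,0,yo),hook(f,th),g)
            if e<1: S[tuple((q/5).round())]=q
          for q in S.values():
            out=[];qq=q
            for pu,ba in((0,.035),(0,.07),):
                qq,e=ik(tcp(th,pu,ba,yo),hook(f,th),qq); out.append((round(e,1)))
            qq=q
            for pu in(.03,.06,.09,.12,.15,.175):
                qq,e=ik(tcp(th,pu,0,yo),hook(f,th),qq); out.append((round(e,1)))
            print(th,f,yo,q.round(0),out,qq.round(0))
E
timeout 500 python3 scan.py
```

```text
[ 10.2   2.8 -20.3  -7.8 -48.9 -96.7]
```

```bash
cat > s2.py <<'E'
from scan import *
q0=r.get_state()["joints"]
t,R=pose(); q,e=ik(t,R,q0+3); print("self",e,q.round(1))
rng=np.random.default_rng(0)
for th in(45,35,30,25,20):
  for f in(0,1):
    B=(1e9,None)
    for n in range(25):
        g=np.array([rng.uniform(-30,50),rng.uniform(-20,60),rng.uniform(-58,40),rng.uniform(-170,95),rng.uniform(-120,-5),rng.uniform(-170,170)])
        q,e=ik(tcp(th,0,0,0),hook(f,th),g)
        if e<B[0]: B=(e,q)
    t,R=fkt(B[1]); print(th,f,round(B[0],1),B[1].round(1),((t-tcp(th,0,0,0))*1000).round(1),R.as_euler('xyz',degrees=True).round(1))
E
timeout 500 python3 s2.py
```

```text
self 8.25128912964841e-12 [ 10.2   2.8 -20.3  -7.8 -48.9 -96.7]
45 0 7.1 [  6.2  19.3 -23.7 -65.1  -0.2 154. ] [-0.4 -0.7 -1.4] [-178.7  -46.9    4.7]
45 1 7.1 [  6.2  19.3 -23.7 -65.1  -0.2 -26. ] [-0.4 -0.7 -1.4] [ 178.7   46.9 -175.3]
35 0 18.8 [ 15.5  19.9 -35.   -5.5  -0.2  86.7] [ 0.6 -2.7 -0.3] [-173.9  -34.4    4.7]
35 1 18.8 [ 15.5  19.9 -35.   -5.5  -0.2 -93.3] [ 0.6 -2.7 -0.3] [ 173.9   34.4 -175.3]
30 0 13.9 [ 15.3  19.8 -39.5  19.8  -3.1  61. ] [ 0.9 -1.4  1.3] [-176.2  -27.5    4.8]
30 1 13.9 [  15.3   19.8  -39.5   19.8   -3.1 -119. ] [ 0.9 -1.4  1.3] [ 176.2   27.5 -175.2]
25 0 3.8 [ 13.6  19.7 -42.9  39.   -4.5  42.9] [ 0.3 -0.2  0.6] [-179.2  -24.     4.7]
25 1 3.8 [  13.6   19.7  -42.9   39.    -4.5 -137.1] [ 0.3 -0.2  0.6] [ 179.2   24.  -175.3]
20 0 0.0 [ 17.7  21.3 -31.6  14.3 -18.1  64.2] [ 0. -0.  0.] [180.  -20.    4.7]
20 1 0.0 [  17.7   21.3  -31.6   14.3  -18.1 -115.8] [ 0. -0.  0.] [-180.    20.  -175.3]
```

```bash
cat > s3.py <<'E'
from scan import *
rng=np.random.default_rng(0)
def ori(th,ph,f=1): return hook(f,th)*Ro.from_euler('x',ph,degrees=True)
if __name__=="__main__":
  for th in(40,34,29):
    for ph in(-30,-20,-12,12,20,30):
      R=ori(th,ph); S={}
      for n in range(12):
        g=np.array([rng.uniform(-30,50),rng.uniform(0,40),rng.uniform(-50,20),rng.uniform(-170,95),rng.uniform(-80,-5),rng.uniform(-170,170)])
        q,e=ik(tcp(th,0,0,0),R,g)
        if e<.5: S[tuple((q/8).round())]=q
      for q in S.values():
        out=[]
        for pu,ba in((0,.07),(.04,0),(.08,0)):
            qq,e=ik(tcp(th,pu,ba,0),R,q); out.append((round(e,1),round(qq[4])))
        print(th,ph,q.round(0),out,R.as_matrix()[:,2].round(2))
E
timeout 570 python3 s3.py
```

```text
40 -30 [-13.  27. -10. -65. -45. -16.] [(np.float64(0.0), -48), (np.float64(0.0), -46), (np.float64(0.0), -47)] [ 0.51  0.54 -0.66]
40 -20 [ -6.  22. -15. -61. -31. -23.] [(np.float64(0.0), -32), (np.float64(0.0), -31), (np.float64(0.0), -32)] [ 0.57  0.39 -0.72]
40 -12 [  2.  20. -20. -53. -17. -36.] [(np.float64(0.0), -17), (np.float64(0.0), -18), (np.float64(0.0), -18)] [ 0.61  0.26 -0.75]
40 12 [ -15.   20.  -30. -150.   -1.   75.] [(np.float64(6.6), -2), (np.float64(0.0), -4), (np.float64(0.3), -5)] [ 0.64 -0.16 -0.75]
34 -30 [-10.  27.  -9. -57. -46. -28.] [(np.float64(0.0), -49), (np.float64(0.0), -46), (np.float64(0.0), -46)] [ 0.44  0.54 -0.72]
34 -20 [ -2.  23. -14. -50. -32. -38.] [(np.float64(0.0), -34), (np.float64(0.0), -32), (np.float64(0.0), -32)] [ 0.5   0.38 -0.78]
34 -12 [  7.  20. -21. -37. -18. -56.] [(np.float64(0.0), -20), (np.float64(0.0), -18), (np.float64(0.0), -17)] [ 0.53  0.25 -0.81]
34 12 [ -17.   20.  -35. -174.   -1.  101.] [(np.float64(10.5), 0), (np.float64(2.0), -2), (np.float64(3.7), -2)] [ 0.56 -0.16 -0.81]
29 -30 [ -8.  27.  -7. -51. -48. -36.] [(np.float64(0.0), -51), (np.float64(0.0), -47), (np.float64(0.0), -47)] [ 0.38  0.53 -0.76]
29 -20 [  0.  23. -13. -42. -34. -49.] [(np.float64(0.0), -37), (np.float64(0.0), -33), (np.float64(0.0), -33)] [ 0.43  0.38 -0.82]
29 -12 [  8.  21. -20. -28. -22. -67.] [(np.float64(0.0), -25), (np.float64(0.0), -21), (np.float64(0.0), -20)] [ 0.46  0.25 -0.86]
```

```bash
cat > s4.py <<'E'
from s3 import *
R=ori(34,-14)
q=r.get_state()["joints"]; print(q.round(0))
for pu,ba in((0,.12),(0,.07),(0,0),(.04,0),(.08,0),(.12,0),(.15,0),(.18,0),(.17,.06)):
    q,e=ik(tcp(34,pu,ba,0),R,q); print(pu,ba,round(e,2),q.round(0),tcp(34,pu,ba,0).round(3))
a=plan(tcp(34,0,.12,0),R,5)
a=plan(tcp(34,0,.07,0),R,2,a)
a=plan(tcp(34,0,0,0),R,4,a)
E
python3 s4.py
```

```text
[ 10.   3. -20.  -8. -49. -97.]
0 0.12 0.0 [  7.   7. -25. -29. -26. -65.] [ 0.621 -0.01   0.179]
0 0.07 0.0 [  6.  13. -23. -34. -24. -59.] [ 0.649 -0.008  0.138]
0 0 0.0 [  4.  21. -19. -41. -22. -50.] [ 0.688 -0.005  0.08 ]
0.04 0 0.0 [  4.  18. -22. -44. -21. -47.] [ 0.648 -0.008  0.08 ]
0.08 0 0.0 [  3.  15. -26. -46. -21. -44.] [ 0.608 -0.011  0.08 ]
0.12 0 0.0 [  2.  13. -30. -48. -21. -41.] [ 0.568 -0.014  0.08 ]
0.15 0 0.0 [  1.  10. -32. -50. -21. -39.] [ 0.539 -0.017  0.08 ]
0.18 0 0.0 [ -0.   8. -35. -51. -22. -37.] [ 0.509 -0.019  0.08 ]
0.17 0.06 0.0 [  5.  -0. -39. -39. -22. -53.] [ 0.485 -0.021  0.13 ]
per row mm 19.3 deg 4.0
[-0.008, 0.012, 0.036, -0.024, -0.053, -0.032]
[-0.007, 0.01, 0.037, -0.024, -0.053, -0.032]
[-0.005, 0.009, 0.037, -0.024, -0.053, -0.032]
[-0.003, 0.008, 0.038, -0.024, -0.053, -0.032]
[-0.001, 0.007, 0.038, -0.024, -0.053, -0.032]
per row mm 25.0 deg 0.0
[0.0, -0.012, 0.049, 0.0, 0.0, 0.0]
[0.0, -0.012, 0.049, 0.0, 0.0, 0.0]
per row mm 17.5 deg 0.0
[0.0, -0.008, 0.034, 0.0, 0.0, 0.0]
[0.0, -0.008, 0.034, 0.0, 0.0, 0.0]
[0.0, -0.008, 0.034, 0.0, 0.0, 0.0]
[0.0, -0.008, 0.034, 0.0, 0.0, 0.0]
```

The full pull path is feasible with a 14° sideways lean. I'll go to the pre-hook pose and check it.

Call:
carry_out([
  [-0.008, 0.012, 0.036, -0.024, -0.053, -0.032],
  [-0.007, 0.01, 0.037, -0.024, -0.053, -0.032],
  [-0.005, 0.009, 0.037, -0.024, -0.053, -0.032],
  [-0.003, 0.008, 0.038, -0.024, -0.053, -0.032],
  [-0.001, 0.007, 0.038, -0.024, -0.053, -0.032],
])

```text
time_s: 11.12
tcp_pos: [0.6191, -0.0096, 0.1769]
eef_rot: [166.9, 34.0, -174.3]
contact_force: [-0.6, -0.9, -0.7]
gripper_width: 0.0005
gripper_force: 0.0
```

Call:
carry_out([
  [0, -0.012, 0.049, 0, 0, 0],
  [0, -0.012, 0.049, 0, 0, 0],
  [0, 0, 0, 0, 0, 0],
  [0, 0, 0, 0, 0, 0],
])

```text
time_s: 11.62
tcp_pos: [0.6473, -0.008, 0.136]
eef_rot: [166.7, 33.9, -174.6]
contact_force: [0.2, 0.2, -0.3]
gripper_width: 0.0002
gripper_force: 0.0
```

```bash
python3 - <<'E'
from s3 import *
s=r.get_state(); print(s["tcp_pos"].round(4),s["contact_force"].round(1),s["joints"].round(0))
R=ori(34,-14); print("rot err",(pose()[1].inv()*R).as_rotvec(degrees=True).round(1))
a=plan(tcp(34,0,0,0),R,5)
im=r.capture("scene");t=r.capture("top")
c=np.hstack([t[90:290,200:400],im[100:300,200:400]])
cv2.imwrite("pics/pre.png",cv2.resize(cv2.convertScaleAbs(c[:,:,::-1],alpha=1.8),None,fx=2,fy=2))
E
```

```text
[ 0.6473 -0.008   0.136 ] [ 0.2  0.2 -0.3] [  6.  13. -23. -34. -23. -60.]
rot err [-0.3 -0.3  0.6]
per row mm 13.9 deg 0.1
[-0.001, -0.007, 0.027, -0.001, -0.001, 0.002]
[-0.001, -0.007, 0.027, -0.001, -0.001, 0.002]
[-0.001, -0.007, 0.027, -0.001, -0.001, 0.002]
[-0.001, -0.007, 0.027, -0.001, -0.001, 0.002]
[-0.001, -0.007, 0.027, -0.001, -0.001, 0.002]
```

View pics/pre.png

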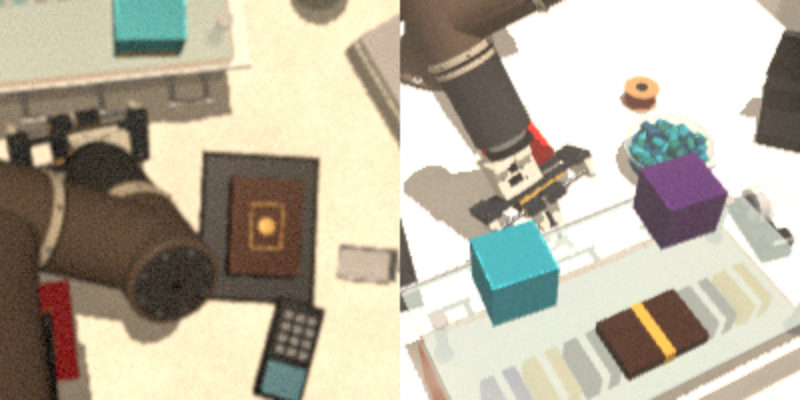

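The box at (266,226) now sits centred on the mat, and the closed fingers are poised just above the middle handle. I'll insert them in two steps, watching the force.

Call:
carry_out([
  [0, -0.007, 0.027, 0, 0, 0],
  [0, -0.007, 0.027, 0, 0, 0],
  [0, -0.007, 0.027, 0, 0, 0],
  [0, 0, 0, 0, 0, 0],
])

```text
time_s: 12.22
tcp_pos: [0.672, -0.0074, 0.0998]
eef_rot: [166.7, 33.8, -174.8]
contact_force: [0.6, -0.7, 0.3]
gripper_width: 0.0002
gripper_force: 0.5
```

Call:
carry_out([
  [0, -0.007, 0.027, 0, 0, 0],
  [0, -0.007, 0.027, 0, 0, 0],
  [0, 0, 0, 0, 0, 0],
  [0, 0, 0, 0, 0, 0],
])

```text
time_s: 12.72
tcp_pos: [0.6864, -0.0063, 0.0774]
eef_rot: [166.7, 33.8, -174.7]
contact_force: [1.8, -0.0, -0.5]
gripper_width: 0.0002
gripper_force: 0.8
```

```bash
python3 - <<'E'
from s3 import *
s=r.get_state(); print(s["tcp_pos"].round(4),s["contact_force"].round(1))
a=plan(s["tcp_pos"]-ex*.04,pose()[1],4)
E
```

```text
[ 0.6864 -0.0063  0.0774] [ 1.8 -0.  -0.5]
per row mm 10.0 deg 0.0
[0.017, 0.003, -0.011, 0.0, 0.0, 0.0]
[0.017, 0.003, -0.011, 0.0, 0.0, 0.0]
[0.017, 0.003, -0.011, 0.0, 0.0, 0.0]
[0.017, 0.003, -0.011, 0.0, 0.0, 0.0]
```

Call:
carry_out([
  [0.017, 0.003, -0.011, 0, 0, 0],
  [0.017, 0.003, -0.011, 0, 0, 0],
  [0.017, 0.003, -0.011, 0, 0, 0],
  [0.017, 0.003, -0.011, 0, 0, 0],
])

```text
time_s: 13.22
tcp_pos: [0.6452, -0.0095, 0.0783]
eef_rot: [166.7, 33.9, -174.7]
contact_force: [3.0, -2.7, 1.4]
gripper_width: 0.0006
gripper_force: 1.7
```

```bash
python3 - <<'E'
from s3 import *
s=r.get_state(); print(s["tcp_pos"].round(4),s["contact_force"].round(1),s["joints"].round(0))
a=plan(s["tcp_pos"]-ex*.125+[0,0,-.0005],ori(34,-14),10)
im=r.capture("scene");t=r.capture("top")
c=np.hstack([t[90:290,150:350],im[100:300,200:400]])
cv2.imwrite("pics/pull.png",cv2.resize(cv2.convertScaleAbs(c[:,:,::-1],alpha=1.8),None,fx=2,fy=2))
E
```

```text
[ 0.6452 -0.0095  0.0783] [ 3.  -2.7  1.4] [  4.  18. -23. -43. -21. -47.]
per row mm 12.5 deg 0.1
[0.021, 0.003, -0.013, -0.001, -0.0, 0.001]
[0.021, 0.003, -0.013, -0.001, -0.0, 0.001]
[0.021, 0.003, -0.013, -0.001, -0.0, 0.001]
[0.021, 0.003, -0.013, -0.001, -0.0, 0.001]
[0.021, 0.003, -0.013, -0.001, -0.0, 0.001]
[0.021, 0.003, -0.013, -0.001, -0.0, 0.001]
[0.021, 0.003, -0.013, -0.001, -0.0, 0.001]
[0.021, 0.003, -0.013, -0.001, -0.0, 0.001]
[0.021, 0.003, -0.013, -0.001, -0.0, 0.001]
[0.021, 0.003, -0.013, -0.001, -0.0, 0.001]
```

View pics/pull.png

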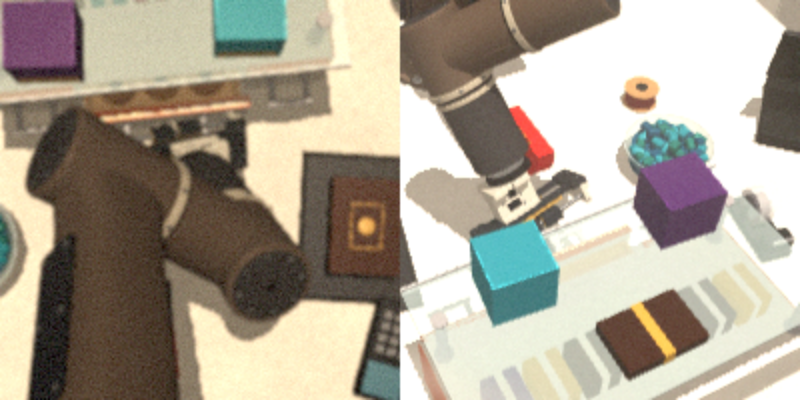

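The drawer front is coming out at about (180,108) in the left half and its contents are visible, with the side drawers shut. I'll keep pulling.

Call:
carry_out([
  [0.021, 0.003, -0.013, 0, 0, 0],
  [0.021, 0.003, -0.013, 0, 0, 0],
  [0.021, 0.003, -0.013, 0, 0, 0],
  [0.021, 0.003, -0.013, 0, 0, 0],
  [0.021, 0.003, -0.013, 0, 0, 0],
])

```text
time_s: 13.95
tcp_pos: [0.5845, -0.0149, 0.0778]
eef_rot: [166.7, 34.1, -174.7]
contact_force: [2.7, 2.1, 8.4]
gripper_width: 0.0004
gripper_force: 3.7
```

Call:
carry_out([
  [0.021, 0.003, -0.013, 0, 0, 0],
  [0.021, 0.003, -0.013, 0, 0, 0],
  [0.021, 0.003, -0.013, 0, 0, 0],
  [0.018, 0.003, -0.011, 0, 0, 0],
  [0.014, 0.002, -0.009, 0, 0, 0],
])

```text
time_s: 14.58
tcp_pos: [0.5282, -0.0204, 0.0762]
eef_rot: [166.7, 34.0, -174.7]
contact_force: [2.8, 0.3, 7.4]
gripper_width: 0.0006
gripper_force: 3.4
```

Call:
carry_out([
  [0.008, 0.001, -0.005, 0, 0, 0],
  [0.006, 0.001, -0.004, 0, 0, 0],
  [0, 0, 0, 0, 0, 0],
])

```text
time_s: 14.95
tcp_pos: [0.5204, -0.0212, 0.0762]
eef_rot: [166.7, 34.0, -174.7]
contact_force: [4.3, 0.5, 6.6]
gripper_width: 0.0002
gripper_force: 3.4
```

```bash
python3 - <<'E'
from s3 import *
s=r.get_state(); print(s["tcp_pos"].round(4),s["contact_force"].round(1),s["joints"].round(0))
a=plan(s["tcp_pos"]+ex*.008,ori(34,-14),1)
a=plan(a[0]-.1*a[1].apply([0,0,1])+[0,-.0,0],a[1],4,a)
E
```

```text
[ 0.5204 -0.0212  0.0762] [4.3 0.5 6.6] [ -0.   9. -34. -51. -21. -37.]
per row mm 8.0 deg 0.6
[-0.013, -0.002, 0.009, -0.006, -0.001, 0.008]
per row mm 25.0 deg 0.0
[0.0, 0.0, -0.05, 0.0, 0.0, 0.0]
[0.0, 0.0, -0.05, 0.0, 0.0, 0.0]
[0.0, 0.0, -0.05, 0.0, 0.0, 0.0]
[0.0, 0.0, -0.05, 0.0, 0.0, 0.0]
```

Call:
carry_out([
  [0.007, 0.001, -0.006, 0, 0, 0],
  [0.007, 0.001, -0.006, 0, 0, 0],
  [0, 0, 0, 0, 0, 0],
])

```text
time_s: 15.32
tcp_pos: [0.5172, -0.0228, 0.0805]
eef_rot: [166.8, 34.6, -174.7]
contact_force: [19.9, 4.0, 4.2]
gripper_width: 0.0005
gripper_force: 9.6
```

Call:
carry_out([
  [-0.008, -0.001, 0.005, 0, 0, 0],
  [-0.008, -0.001, 0.005, 0, 0, 0],
  [0, 0, 0, 0, 0, 0],
])

```text
time_s: 15.7
tcp_pos: [0.52, -0.0212, 0.0767]
eef_rot: [166.7, 33.9, -174.7]
contact_force: [3.7, 0.7, 4.2]
gripper_width: 0.0003
gripper_force: 2.9
```

Call:
carry_out([
  [0, 0, -0.03, 0, 0, 0],
  [0, 0, -0.04, 0, 0, 0],
  [0, 0, -0.06, 0, 0, 0],
  [0, 0, -0.06, 0, 0, 0],
  [0, 0, 0, 0, 0, 0],
])

```text
time_s: 16.32
tcp_pos: [0.4685, -0.0479, 0.1535]
eef_rot: [166.7, 33.9, -174.7]
contact_force: [0.3, -0.1, -0.7]
gripper_width: 0.0003
gripper_force: 0.0
```

```bash
python3 - <<'E'
from s3 import *
s=r.get_state(); print(s["tcp_pos"].round(4),s["contact_force"].round(1),s["joints"].round(0))
im=r.capture("scene");t=r.capture("top")
c=np.hstack([t[80:300,100:380],im[80:300,130:410]])
cv2.imwrite("pics/end.png",cv2.resize(cv2.convertScaleAbs(c[:,:,::-1],alpha=1.8),None,fx=1.4,fy=1.4))
cv2.imwrite("pics/endtop.png",t[:,:,::-1])
E
```

```text
[ 0.4685 -0.0479  0.1535] [ 0.3 -0.1 -0.7] [  1.  -4. -38. -36. -27. -54.]
```

View pics/end.png

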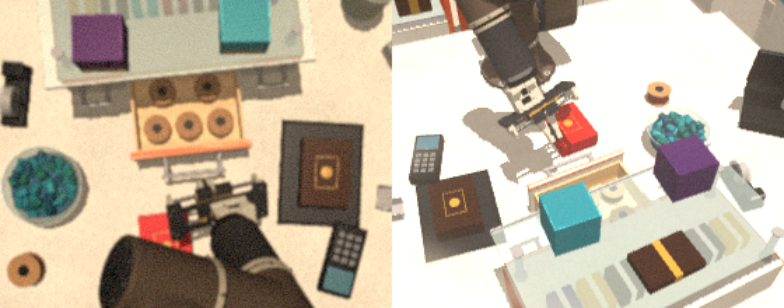

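The middle drawer stands open with its bar at about (197,176), the box is on the mat at (325,173), and the side drawers are shut. I'll check the numbers.

```bash
python3 - <<'E'
from s3 import *
cr=lambda p:np.array(p)/1.4+np.array([100,80])
b=world("top",cr([(168,181),(228,174)]),.08).mean(0); print("pull",(bar-b)@ex)
im=cv2.GaussianBlur(cv2.imread("pics/endtop.png"),(3,3),0)
b=world("top",cr([(303,137),(353,140),(349,209),(299,206)]),.045)[:,:2].mean(0); print(b,"mat ~ (.4995,-.311)")
E
```

```text
pull 0.1802894977705005
[ 0.49774118 -0.31399826] mat ~ (.4995,-.311)
```

```bash
python3 -c "
from plant import r
print(r.close_job())"
```

```text
the job is handed in; nothing more can be done
None
```

The job is handed in: the box is on the mat, about 4 mm from its middle in the last picture, the middle drawer was pulled to its stop (about 170 mm) and let go, the side drawers look shut and nothing else looks moved; no verdict was returned.

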